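Brush out a filter funnel and hold it down on its sprung seat for clamping

ROBOT

A 7-joint arm with a two-finger parallel gripper is mounted at the origin on a cart in front of the work surface, level with it; the furniture and walls round the work are solid. World frame = base frame: x ahead of the robot, y to its left, z up, the work surface at z = 0. Lengths are in m, angles in rad, forces in N, time in s.
With the tool pointing down it reaches from about 0.425 to 0.875 m from the base axis. Payload 4.7 kg.
Tool frame: the origin (TCP) lies at the very end of the fingers, on their centre line; the grasp point (between the pads) lies 19 mm behind it; z points along the fingers, y is the line along which they close (so a half turn about z gives the same grasp; the last joint's range is limited). The gripper opens to 85 mm and grips with 20 to 120 N. Pads are 22 mm wide; open, the fingers measure 114 mm over their backs; the gripper's body (76 mm by 85 mm) begins 54 mm behind the grasp point. The pads swing forward as they close: fully open they stand 13 mm farther back than shut.
Start: joints at [1.116, 0.321, -0.07, 1.45, 0.023, 1.371, -0.057], TCP at [0.294, -0.58, 0.231] pointing down, gripper open.
Joint ranges: [-2.86, 2.86], [-0.3, 2.09], [-1.38, 1.24], [0.06, 2.45], [-1.56, 4.7], [0.09, 2.05], [-2.69, 2.69]. Speed limits (rad/s): [2.57, 2.57, 3.14, 3.14, 3.14, 3.14, 3.14].

INTERFACE

Orientations are given as a unit quaternion [w, x, y, z].
In Python, from workcell import robot gives the robot as it stands. Calls block until the motion is done:
- robot.move_ptp(position, orientation): joint-space move of the TCP to a pose.
- robot.move_linear(position, velocity=0.15, frame=None, f_stop=None): straight line of the TCP; frame=None keeps the orientation; velocity is the mean speed in m/s. With f_stop (N) it stops when the force on the tool has changed by that much, and returns True; else False.
- robot.move_joints(angles): joint-space move.
- robot.let_go() and robot.close(grasp_force=None): open the fingers fully, or close them until they stop; grasp_force is the grip in N (None keeps the last).
- robot.sleep(seconds).
- robot.inverse_kinematics(position, orientation): joint angles nearest the present ones, or None.
- robot.observe(): the state.
- robot.grab_frame(name): name is "scene" or "top"; returns (picture, depth): 420x560x3 uint8, red, green, blue; 420x560 float32, m along the optical axis (not along the pixel's ray), 0 where there is no reading.
- robot.camera_model(name): a dict with "camera_matrix" (3x3 intrinsics, pixels), "R" (3x3) and "t" (3): a world point X has camera coordinates R X + t. Camera axes: x right, y down, z forward; pixel columns grow to the right and rows downward; lengths in m; the calibration is good to about 2 mm. A picture is of the moment at which its call begins. camera_model takes no time and is no camera call.
A pose or a line that the arm cannot do raises robot.Unreachable and nothing moves.
- robot.hand_in(): hands the job in; it is judged then, once.
Trained networks look in the newest picture that a camera, given by its name, has taken for a name from the list of things; names that differ only in an ending like _2 or _b are one class to them, and where a whole thing is asked for, a point or a joint stands for the part that bears it (a point fixed in the world has none). Each returns a list of dicts, best first, with "confidence" (0 to 1); they miss things now and then, are a little off and sometimes report something else, mostly with a low value. They report only what shows in the picture. A call takes as long as a camera call. They do not tell look-alikes from the thing itself.
- robot.recognise(name, camera): "extent" ([centre column, centre row, width, height] as shares, 0 to 1, of the picture: columns of its width, rows of its height, round what is visible of it).
- robot.spot_point(name, camera): "position" ([column, row] as shares, 0 to 1, of the picture: columns of its width, rows of its height: a listed point, or the origin of a listed thing).
The state is a dict: "time_s": time; "joints": joint angles; "qvel": joint speeds; "joint_efforts": joint torques, N m; "ee_pos": TCP position; "tcp_rot": TCP orientation; "contact_force": force on the tool from outside, world axes, zero at the start; "wrist_torque": the same for the moment, N m; "gripper_width": finger opening in m; "grasp_force": force on a finger pad.
Only numpy, scipy, OpenCV 4.12 (cv2) and the standard library are available. Lean on these libraries where they do the work, as an engineer would, in place of code of your own. Each camera call takes 0.05 s, during which the arm holds its last target. There are 200 camera calls.

TASK

Take the brush from its stand and brush out the loose steel filter funnel with at least two full strokes up and down its bore, then put the brush back in its stand. Set the funnel upright, flange down, into the open collar of the filtration manifold and press it down on the sprung seat with a steady force of about 15 N, its flange about level with the collar's rim, so that a colleague can turn in the clamps; finish while still gripping it and pressing, for nothing is let go. Leave the other things on the table where they are.

Things in the scene. Friction and masses are not known exactly. Their poses are not given: they have to be found in the camera images.
- filter_manifold: Fixed two-place vacuum filtration manifold: aluminium bar 66 x 270 mm (x, y), top 42 mm up. Its place at y = -70 mm is open, the one to use; the place at y = +70 mm holds a clamped, covered funnel (189 mm high). Stopcock handles reach to x = -52 mm. Three clamps, turned aside, stand round the open collar, to 62 mm from its axis and 97 mm up. Origin: centre of the underside, z up.
- collar_rim (a point): Centre of the open collar's mouth at rim height, 78 mm above the table. The collar is an aluminium ring, inner diameter 70 mm, outer 81 mm, 20 mm deep; the funnel's 65 mm flange drops into it.
- seat (a joint): Travel (m) of the sprung seat in the open collar: 0 when free, growing as it is pressed down, stop at 0.009. Spring 3 N per mm (5 mm at 15 N). The force counted is all that the funnel puts on the seat, its weight included.
- seat_top (a point): Centre of the top of the sprung seat: a grey silicone lip 60 mm across round a perforated steel screen. Free, it lies 5 mm below the collar's rim; the funnel's 10 mm flange is level with the rim when the seat is down by 5 mm.
- funnel: Loose straight steel filter funnel, open at both ends, standing on its flange: 105 mm tall, bore 44 mm right through, body 52 mm outside, rim bead 55 mm wide over the top 4 mm, foot flange 65 mm wide, 10 mm thick. 0.24 to 0.36 kg. Origin: centre of the flange's underside; z up along the bore.
- brush: Bottle brush standing handle up in its stand, 191 mm long: white bristles 41 mm across over the lowest 70 mm (they yield without resistance; solid core 20 mm), stem, grey guard disc 62 mm across at 112 to 119 mm, then a round grey handle 18 mm thick to the top. 80 g. Origin: the lower tip; z along it to the handle.
- brush_tip (a point): The lower tip of the brush, same point as its origin.
- brush_handle (a point): On the axis of the brush's handle, 165 mm from the tip: a good place to grip.
- brush_stand: White plastic tube on a round foot 86 mm across, fixed to the table: 125 mm tall, outer diameter 58 mm, inner 52 mm, inner floor 14 mm up. The brush's guard disc rests on the tube's rim, so that the brush's tip is then 13 mm above the table. Origin: centre of the underside.
- petri_dish: Closed round petri dish, 62 mm across, 13 mm high, a bystander. Origin: centre of the underside.
- objective_case: Upright screw case, black below, clear above, 36 mm across, 59 mm high, a bystander. Origin: centre of the underside.
- oil_bottle: Small brown bottle with a black cap, 27 mm across, 62 mm high, a bystander. Origin: centre of the underside.
- forceps: Steel forceps lying flat, 121 mm long, 14 mm wide, 6 mm high, a bystander. Origin: centre of the underside.
- vial_1: Small capped glass vial, 15 mm across, 45 mm high, a bystander. Origin: centre of the underside.
Mind the look-alikes: they are no part of the job. What is shaped like the brush but blue is not meant.

How it is judged:
By the outcome, as a careful person would: the job done as asked, in the order asked, and still so for the second after the job is handed in, while the arm keeps its last pose, push and grip.
It also fails if it takes over 61 s, if anything falls off the work surface, if the arm or the gripper's body presses on something with over 40 N, if the wrist force passes 120 N, or if a joint passes its speed limit or range.

## Working session

There is one attempt and no reset: what is moved stays moved. The work goes in short steps, each a Python script; the robot and the scene stay as the last script left them, time stands still between calls to the robot, and variables do not carry over. Pictures are saved under pics/ and viewed, at most 10 in all, crops included, and the job is handed in when it is done.

```bash
mkdir -p pics; ls; cat > h.py <<'E'
import numpy as np, cv2
from workcell import robot
def grab(n,save=None):
    p,d=robot.grab_frame(n)
    if save: cv2.imwrite('pics/'+save,p[:,:,::-1])
    return p,d
def cloud(n,d):
    c=robot.camera_model(n);K=np.array(c["camera_matrix"]);R=np.array(c["R"]);t=np.array(c["t"])
    v,u=np.mgrid[:d.shape[0],:d.shape[1]]
    X=np.stack([(u-K[0,2])/K[0,0]*d,(v-K[1,2])/K[1,1]*d,d],-1)
    W=(X-t)@R
    W[d==0]=np.nan
    return W
E
python3 - <<'E'
from h import *
for n in("scene","top"):
    p,d=grab(n,n+"0.png"); np.save(n+"0.npy",d); W=cloud(n,d)
    c=robot.camera_model(n); print(n,-np.array(c["R"]).T@np.array(c["t"]))
    for k in("brush","funnel","brush_stand","filter_manifold","petri_dish","objective_case","oil_bottle","forceps","vial_1"):
        for r in robot.recognise(k,n)[:3]:
            e=np.array(r["extent"])*[560,420,560,420]; print(k,e.round(),round(r["confidence"],2),W[int(min(e[1],419)),int(min(e[0],559))].round(3))
    for k in("collar_rim","seat_top","brush_handle"):
        for r in robot.spot_point(k,n)[:3]:
            e=np.array(r["position"])*[560,420]; print(k,e.round(),round(r["confidence"],2),W[int(min(e[1],419)),int(min(e[0],559))].round(3))
o=robot.observe(); print(o)
E
```

```text
pics
scene [-0.07619853 -0.55973401  0.47583656]
brush [268. 210.  29.  48.] 0.91 [ 0.466 -0.199  0.16 ]
brush [251. 198.  96.  95.] 0.3 [0.778 0.062 0.004]
funnel [189. 236.  31.  57.] 0.81 [ 0.438 -0.018  0.07 ]
brush_stand [269. 262.  43.  71.] 0.91 [ 0.446 -0.21   0.062]
filter_manifold [252. 195.  93.  94.] 0.66 [0.776 0.056 0.016]
petri_dish [330. 309.  32.  26.] 0.94 [ 0.436 -0.343  0.012]
objective_case [352. 249.  20.  30.] 0.63 [ 0.592 -0.318  0.046]
oil_bottle [375. 242.  11.  27.] 0.55 [ 0.659 -0.346  0.036]
forceps [339. 284.  45.  11.] 0.65 [ 0.522 -0.323  0.006]
vial_1 [189. 238.  31.  57.] 0.3 [ 0.438 -0.017  0.067]
collar_rim [269. 206.] 0.78 [ 0.469 -0.202  0.169]
brush_handle [334. 180.] 0.97 [ 0.656 -0.245  0.162]
brush_handle [264. 202.] 0.68 [ 0.46  -0.195  0.177]
top [ 0.50154714 -0.14787022  1.22989672]
brush [301. 259.  28.  22.] 0.84 [ 0.466 -0.193  0.203]
brush [317. 173.  26.  25.] 0.57 [ 0.657 -0.235  0.142]
funnel [220. 267.  31.  23.] 0.86 [ 0.444  0.006 -0.001]
brush_stand [296. 255.  37.  34.] 0.9 [ 0.471 -0.185  0.13 ]
filter_manifold [228. 187. 127.
[... 570 characters left out ...]
ray([ 1.11610062,  0.32097785, -0.07010476,  1.45046009,  0.02261541,
        1.37076498, -0.056899  ]), 'qvel': array([ 0.000818  , -0.000916  , -0.00087225, -0.00019791,  0.00110907,
        0.00160683, -0.00011284]), 'joint_efforts': array([-7.15197839e-04, -4.93400967e+01, -3.81732797e-01, -3.14573371e+01,
        1.32345108e-02,  1.55809408e-03, -7.01408638e-06]), 'ee_pos': array([ 0.29367778, -0.57993039,  0.23138304]), 'tcp_rot': array([ 9.28695737e-05,  9.72651264e-01,  2.32270337e-01, -5.46748369e-06]), 'contact_force': array([-0.38499488,  0.1326314 ,  0.27957925]), 'wrist_torque': array([0.0053857 , 0.0248944 , 0.03755272]), 'grasp_force': 0.0, 'gripper_width': 0.0856689785694154}
```

```bash
python3 - <<'E'
import cv2,numpy as np
s=cv2.imread('pics/scene0.png')[120:340,130:410]
t=cv2.imread('pics/top0.png')[140:300,150:400]
cv2.imwrite('pics/a.png',cv2.resize(s,(763,600),interpolation=cv2.INTER_CUBIC))
cv2.imwrite('pics/b.png',cv2.resize(t,(800,512),interpolation=cv2.INTER_CUBIC))
E
```

```text
(no output)
```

View pics/a.png

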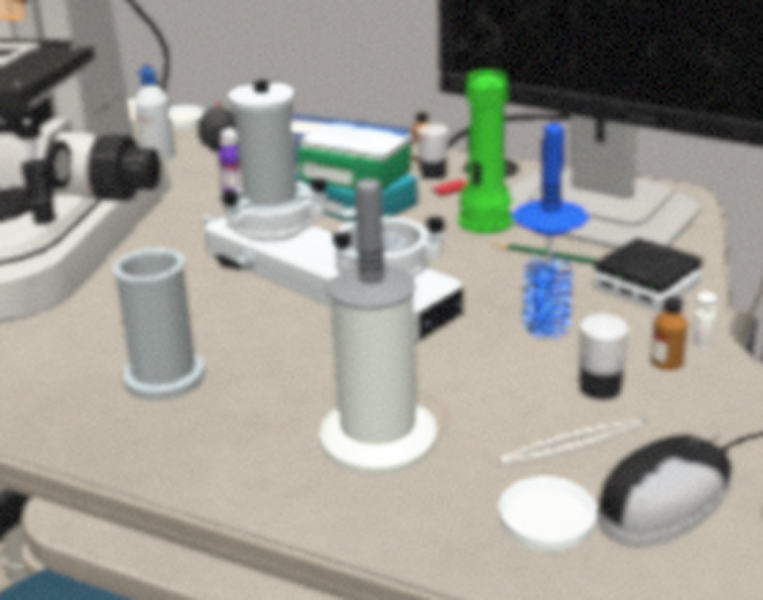

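View pics/b.png

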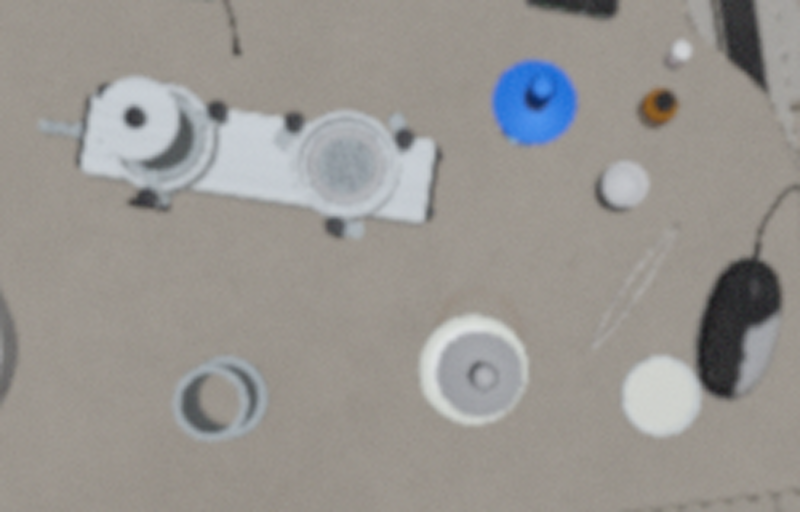

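Scene view (crop scale 2.73): the brush candidates are the grey-handled one standing in the white stand at scene px (266,205), and the blue one at (332,185) without a stand. The grey one fits the description (grey guard and handle, in the white stand); the blue one is the look-alike. The loose funnel is at (189,236). The top view shows the open collar at px (258,190).

```bash
python3 - <<'E'
from h import *
from scipy.optimize import least_squares
def circ(P,r=None):
    f=lambda q:np.hypot(P[:,0]-q[0],P[:,1]-q[1])-(q[2] if r is None else r)
    s=least_squares(f,[*P.mean(0)[:2],.03],loss='soft_l1',f_scale=.002);return s.x.round(4),len(P)
for n in("top","scene"):
    W=cloud(n,np.load(n+"0.npy"))
    def sel(c,rad,z0,z1):
        m=(np.hypot(W[...,0]-c[0],W[...,1]-c[1])<rad)&(W[...,2]>z0)&(W[...,2]<z1); return W[m]
    print(n)
    for nm,c,rad,z0,z1 in(("table",(.52,-.1),.03,-.05,.05),("disc",(.467,-.193),.05,.118,.142),("handletop",(.467,-.193),.05,.19,.22),("handle",(.467,-.193),.03,.145,.19),("fun rim",(.44,-.005),.06,.095,.115),("flange",(.44,-.005),.06,.005,.016),("funbody",(.44,-.005),.06,.02,.095),("collar",(.637,-.091),.05,.074,.085),("seat",(.637,-.091),.025,.05,.09),("foot",(.467,-.193),.06,.004,.03),("tube",(.467,-.193),.06,.03,.11)):
        P=sel(c,rad,z0,z1)
        if len(P)<5: print(nm,len(P));continue
        h=cv2.minEnclosingCircle((P[:,:2]*1000).astype(np.float32))
        print(nm,"fit",*circ(P),"enc",np.round(h[0],1),round(h[1],1),"med",np.median(P,0).round(4))
    P=W[(W[...,2]>.036)&(W[...,2]<.047)&(np.hypot(W[...,0]-.65,W[...,1]+.02)<.17)]
    print("bar",cv2.minAreaRect((P[:,:2]*1000).astype(np.float32)))
E
```

```text
top
table fit [ 0.5199 -0.0997  0.021 ] 433 enc [520.1 -99.7] 29.7 med [ 0.5201 -0.0997 -0.0013]
disc fit [ 0.4681 -0.1945  0.0228] 514 enc [ 468.4 -194.1] 30.7 med [ 0.4691 -0.1927  0.1286]
handletop fit [ 0.4685 -0.194   0.0061] 55 enc [ 468.4 -194.1] 8.7 med [ 0.4684 -0.1934  0.2016]
handle fit [ 0.4688 -0.1933  0.0082] 8 enc [ 471.  -187.9] 5.8 med [ 0.473  -0.1861  0.1784]
fun rim fit [4.518e-01 2.000e-04 2.450e-02] 165 enc [4.517e+02 4.000e-01] 27.2 med [ 4.512e-01 -1.000e-04  1.038e-01]
flange fit [ 0.4524 -0.0024  0.0273] 130 enc [445.4 -13.6] 54.8 med [ 0.4559 -0.0169  0.0084]
funbody fit [ 0.4523 -0.0015  0.0237] 148 enc [452.4  -1.5] 24.8 med [0.4503 0.0127 0.0587]
collar fit [ 0.6268 -0.0982  0.037 ] 240 enc [635.  -94.8] 47.3 med [ 0.6402 -0.09    0.0767]
seat fit [ 0.6378 -0.0903  0.0179] 338 enc [637.  -91.1] 24.8 med [ 0.6372 -0.0906  0.0707]
foot fit [ 0.467  -0.1961  0.0388] 340 enc [ 466.4 -193.5] 59.2 med [ 0.4812 -0.1779  0.0096]
tube 0
bar ((696.0407104492188, -40.51220703125), (292.6023864746094, 207.0402374267578), 74.37042999267578)
scene
table fit [ 0.5164 -
[... 434 characters left out ...]
[0.4508 0.0006 0.1021]
flange fit [0.4532 0.0023 0.0295] 203 enc [4.524e+02 2.000e-01] 33.1 med [ 0.4341 -0.0163  0.0099]
funbody fit [0.4518 0.0009 0.0242] 827 enc [4.514e+02 2.000e-01] 26.8 med [ 0.4369 -0.0148  0.062 ]
collar fit [ 0.624  -0.098   0.0386] 92 enc [635.1 -94.2] 46.3 med [ 0.6445 -0.1021  0.0776]
seat fit [ 0.637  -0.0864  0.0209] 82 enc [637.1 -91. ] 24.8 med [ 0.6461 -0.0985  0.0724]
foot fit [ 0.4713 -0.1914  0.0361] 675 enc [ 467.5 -194.2] 42.7 med [ 0.4455 -0.2112  0.0128]
tube fit [ 0.4695 -0.1925  0.0286] 1057 enc [ 467.2 -193.8] 29.0 med [ 0.4467 -0.2083  0.0716]
bar ((703.9415893554688, -41.283905029296875), (278.1729431152344, 204.5914764404297), 80.17090606689453)
```

```bash
python3 - <<'E'
from h import *
W=cloud("top",np.load("top0.npy"))
m=(np.hypot(W[...,0]-.637,W[...,1]+.091)<.06)
P=W[m&(W[...,2]>.0745)&(W[...,2]<.0815)]
best=[]
for x in np.arange(.625,.65,.0005):
    for y in np.arange(-.105,-.08,.0005):
        r=np.hypot(P[:,0]-x,P[:,1]-y); best.append((((r>.0345)&(r<.041)).sum()-((r<.0345)).sum(),x,y))
best.sort(reverse=True); b=np.array(best[:15]); print(len(P),b[:3],b[:,1:].mean(0))
q=[0,1,0,0]
x,y=.468,-.194
T=lambda:robot.observe()["time_s"]
print(T()); robot.move_ptp([x,y,.30],q); print(T())
robot.move_linear([x,y,.159],.2); robot.close(40); o=robot.observe(); print(T(),o["gripper_width"],o["grasp_force"],o["ee_pos"],o["contact_force"])
robot.move_linear([x,y,.31],.2); o=robot.observe(); print(T(),o["gripper_width"],o["contact_force"],o["ee_pos"])
p,d=grab("scene","s1.png"); cv2.imwrite('pics/s1c.png',cv2.resize(p[80:320,130:410,::-1],(700,600)))
E
```

```text
221 [[ 1.380e+02  6.255e-01 -1.000e-01]
 [ 1.370e+02  6.255e-01 -9.950e-02]
 [ 1.340e+02  6.255e-01 -1.005e-01]] [ 0.62556667 -0.09976667]
1.3
2.8833
4.3667 0.016885783490449353 38.95312559790909 [ 0.46816559 -0.19395958  0.15933389] [-0.84811764  0.79081145  2.02482341]
5.275 0.016971235851352837 [-1.30151475 -0.67943943 -1.37900483] [ 0.46733629 -0.19378744  0.30851993]
```

View pics/s1c.png

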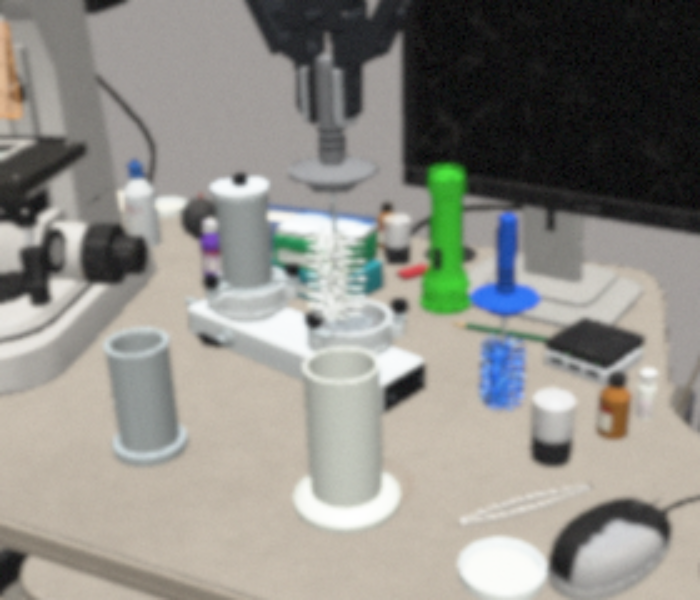

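The brush is held upright and clear of the stand, with its tip at crop (330,320) and the funnel standing free at (145,395). Next, the strokes.

```bash
python3 - <<'E'
from h import *
x,y=.4518,.0003
T=lambda:robot.observe()["time_s"]
robot.move_linear([x,y,.31],.2); robot.sleep(.3); o=robot.observe(); print(T(),o["ee_pos"],o["contact_force"])
p,d=grab("top"); W=cloud("top",d)
P=W[(np.hypot(W[...,0]-x,W[...,1]-y)<.04)&(W[...,2]>.095)&(W[...,2]<.115)]; print(len(P))
for k in range(3):
    s=robot.move_linear([x,y,.1515],.2,f_stop=8); o=robot.observe(); print(s,T(),o["ee_pos"],o["contact_force"].round(1))
    if s: break
    robot.sleep(.15)
    if k==1: grab("scene","s2.png")
    robot.move_linear([x,y,.266 if k<2 else .31],.2)
robot.sleep(.1);print(T(),robot.observe()["contact_force"])
p,d=grab("scene","s3.png"); W=cloud("scene",d)
P=W[(np.hypot(W[...,0]-x,W[...,1]-y)<.05)&(W[...,2]>.02)&(W[...,2]<.11)]
print(cv2.minEnclosingCircle((P[:,:2]*1000).astype(np.float32)))
a=cv2.imread('pics/s2.png')[100:320,140:300];b=cv2.imread('pics/s3.png')[100:320,140:300]
cv2.imwrite('pics/c.png',cv2.resize(np.hstack([a,b]),(800,550)))
E
```

```text
6.75 [ 4.51844091e-01 -3.20975782e-04  3.09911998e-01] [-0.04970858  1.02350131 -0.25021591]
47
False 7.7417 [4.52626076e-01 3.53285491e-04 1.52505184e-01] [ 0.   0.2 -1.1]
False 9.3417 [4.52042083e-01 4.02707022e-04 1.51765040e-01] [ 0.6  0.4 -0.2]
False 10.9917 [4.52052439e-01 4.01245535e-04 1.51784210e-01] [-0.5 -0.6 -0.9]
12.1833 [-0.27515312 -0.3776153  -0.52555794]
((453.03387451171875, 0.2534734010696411), 28.05312156677246)
```

View pics/c.png

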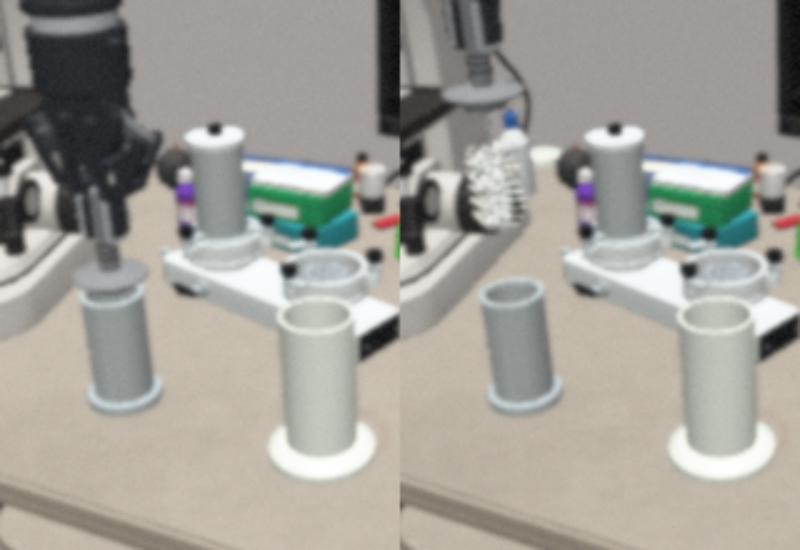

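Left: brush down in the bore with the guard just above the rim. Right: brush out again, funnel unmoved. Next I put the brush back and refine the collar position from the pictures.

```bash
python3 - <<'E'
from h import *
T=lambda:robot.observe()["time_s"]
x,y=.468,-.194
robot.move_linear([x,y,.31],.22); robot.sleep(.2)
s=robot.move_linear([x,y,.1595],.18,f_stop=6); o=robot.observe(); print(s,T(),o["ee_pos"],o["contact_force"].round(1))
if not s or o["ee_pos"][2]<.165:
    robot.let_go(); robot.move_linear([x,y,.31],.22); print(T())
p,d=grab("top","t2.png"); p2,d2=grab("scene","s4.png")
W=cloud("scene",d2); P=W[(np.hypot(W[...,0]-x,W[...,1]-y)<.05)&(W[...,2]>.19)&(W[...,2]<.22)]; print("handle top",len(P),np.median(P,0) if len(P) else 0)
# collar: gradient score of projected circles
for n,f in(("top","top0.png"),("scene","scene0.png"),("top","t2.png")):
    c=robot.camera_model(n);K=np.array(c["camera_matrix"],float);rv=cv2.Rodrigues(np.array(c["R"],float))[0];t=np.array(c["t"],float)
    g=cv2.GaussianBlur(cv2.imread('pics/'+f,0),(0,0),.8).astype(np.float32)
    a=np.linspace(0,2*np.pi,180,endpoint=False)
    def ring(x,y,r,z=.078):
        P=np.stack([x+r*np.cos(a),y+r*np.sin(a),0*a+z],1)
        uv=cv2.projectPoints(P,rv,t,K,None)[0][:,0].astype(np.float32)
        return cv2.remap(g,uv[:,:1],uv[:,1:],cv2.INTER_LINEAR)[:,0]
    B=[]
    for X in np.arange(.615,.66,.001):
        for Y in np.arange(-.115,-.07,.001):
            v=ring(X,Y,.0378); B.append((np.mean(np.clip(v-ring(X,Y,.0325,.073),-30,30))+np.mean(np.clip(v-ring(X,Y,.0435),-30,30)),X,Y))
    B.sort(reverse=True);b=np.array(B[:10]);print(n,f,b[0].round(4),b.mean(0).round(4))
t=cv2.imread('pics/t2.png')[150:230,210:310]
s=cv2.imread('pics/s4.png')[140:290,180:380]
cv2.imwrite('pics/d.png',np.hstack([cv2.resize(t,(400,320),interpolation=cv2.INTER_CUBIC),cv2.resize(s,(400,320))]))
E
```

```text
True 14.2833 [ 0.46584051 -0.19292458  0.15897961] [-1.2 -0.2  3.8]
15.7917
handle top 87 [ 0.46210416 -0.19581944  0.19880467]
top top0.png [20.5966  0.626  -0.097 ] [19.4628  0.6259 -0.0971]
scene scene0.png [16.2857  0.623  -0.1   ] [15.8775  0.6237 -0.1002]
top t2.png [20.3256  0.626  -0.097 ] [19.2422  0.6259 -0.0971]
```

View pics/d.png

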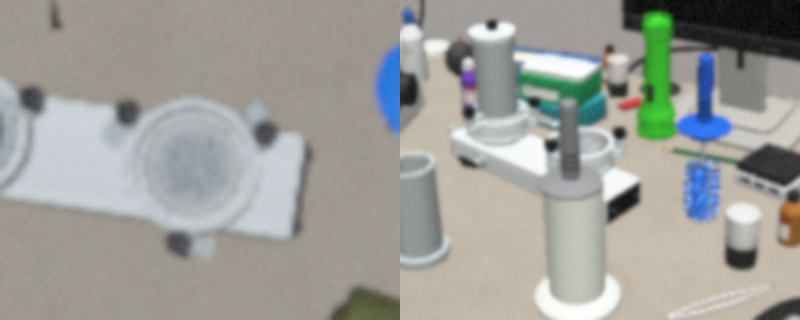

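The brush is back in its stand (handle top at 0.2 m, guard on the rim). The collar is at about (0.6255,-0.098), ring centre at crop (196,164). Now the funnel.

```bash
cat >> h.py <<'E'
from scipy.optimize import least_squares
T=lambda:robot.observe()["time_s"]
def fz(n=12):
    v=[]
    for _ in range(n): v.append(robot.observe()["contact_force"]); robot.sleep(.02)
    return np.mean(v,0)
def axis(x,y,z0,z1,r=.026,n="scene",save=None):
    p,d=grab(n,save); W=cloud(n,d)
    P=W[(np.hypot(W[...,0]-x,W[...,1]-y)<.04)&(W[...,2]>z0)&(W[...,2]<z1)]
    s=least_squares(lambda q:np.hypot(P[:,0]-q[0],P[:,1]-q[1])-r,[x,y],loss='soft_l1',f_scale=.0015)
    return s.x.round(4),len(P)
E
python3 - <<'E'
from h import *
q=[0,1,0,0]; x,y=.4520,.0003
print(axis(x,y,.015,.045))
robot.move_linear([x,y,.20],.25)
print(robot.observe()["contact_force"]); f0=fz(6)
s=robot.move_linear([x,y,.050],.15,f_stop=8); print(s,T())
if not s:
    robot.close(80); o=robot.observe(); print(T(),o["gripper_width"],o["grasp_force"],o["ee_pos"])
    robot.move_linear([x,y,.19],.2); robot.sleep(.2); print(axis(x,y,.155,.19)); print(f0,fz())
    cx,cy=.6255,-.098
    robot.move_linear([cx,cy,.19],.2); robot.sleep(.3); print(T(),robot.observe()["ee_pos"]); print(fz(),axis(cx,cy,.155,.19,save="s5.png"))
    p=cv2.imread('pics/s5.png')[100:280,160:360]; cv2.imwrite('pics/e.png',cv2.resize(p,(660,594)))
E
```

```text
(array([0.4531, 0.0025]), 286)
[ 0.02197892 -0.69479494 -0.30773751]
False 18.2333
18.6667 0.05119151691332818 73.6219905003054 [0.4526234  0.00048235 0.05110108]
(array([0.4518, 0.0018]), 423)
[-0.35606586 -0.05295641 -0.07626033] [-0.08988763 -0.14153065 -2.93705153]
21.4167 [ 0.62523603 -0.0977551   0.1903578 ]
[-5.85781810e-02 -1.31675107e-04 -2.84338933e+00] (array([ 0.6261, -0.0967]), 342)
```

```bash
ls pics
```

```text
a.png
b.png
c.png
d.png
e.png
s1.png
s1c.png
s2.png
s3.png
s4.png
s5.png
scene0.png
t2.png
top0.png
```

View pics/e.png

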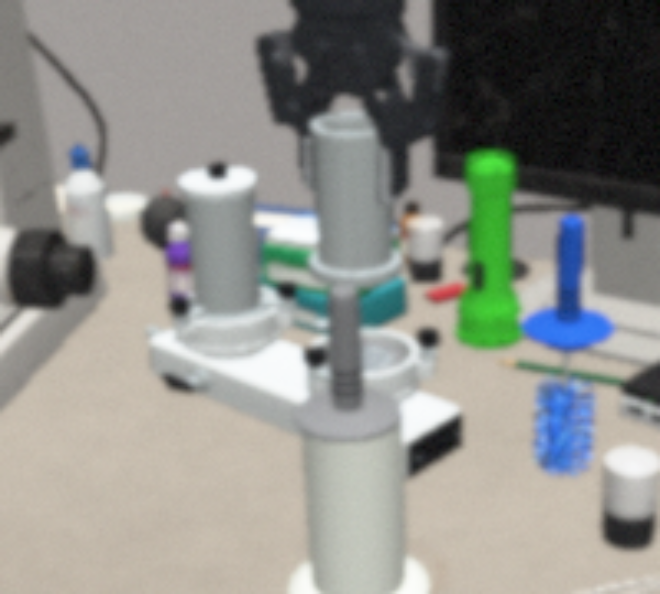

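The funnel hangs upright and centred between the fingers at crop (350,200), above the collar at (380,360). Lowering with a force guard.

```bash
python3 - <<'E'
from h import *
cx,cy=.6255,-.098
robot.move_linear([cx,cy,.135],.15); robot.sleep(.3); a=fz(); print(T(),robot.observe()["ee_pos"],a)
s=robot.move_linear([cx,cy,.121],.02,f_stop=6); o=robot.observe(); robot.sleep(.2)
print(s,T(),o["ee_pos"],o["contact_force"]-a,fz()-a,robot.observe()["wrist_torque"],robot.observe()["gripper_width"])
E
```

```text
22.6833 [ 0.62560496 -0.09803359  0.13528495] [ 0.06328292  0.21433996 -2.82667674]
True 23.55 [ 0.62530796 -0.09796386  0.12160682] [ 0.81405119 -0.37899296  6.96827113] [ 0.40765259 -0.04479387  8.48603838] [-0.15499752 -0.29618547 -0.01995759] 0.05149688105091232
```

```bash
python3 - <<'E'
from h import *
cx,cy=.6255,-.098; a=np.array([0,.1,-2.84])
z=robot.observe()["ee_pos"][2]; tgt=z
for k in range(6):
    f=(fz(10)-a)[2]; print(T(),robot.observe()["ee_pos"],f.round(2))
    if abs(15-f)<.5: break
    tgt-=np.clip((15-f)/3000*.9,-.002,.002); robot.move_linear([cx,cy,tgt],.01); robot.sleep(.3)
robot.sleep(.5); o=robot.observe(); print(T(),fz(20)-a,o["ee_pos"],o["gripper_width"],o["wrist_torque"])
p,d=grab("scene","s6.png")
W=cloud("scene",d); print(axis(cx,cy,.085,.11))
cv2.imwrite('pics/f.png',cv2.resize(p[110:260,180:380,::-1],(800,600),interpolation=cv2.INTER_CUBIC))
E
```

```text
23.9167 [ 0.62522424 -0.09796878  0.12113728] 8.16
24.7 [ 0.62550417 -0.09796925  0.12023813] 11.15
25.4333 [ 0.6255296  -0.09794868  0.11952274] 13.09
26.15 [ 0.62557771 -0.09793088  0.1192158 ] 14.45
26.8667 [ 0.62557095 -0.09793957  0.11908797] 14.22
27.5833 [ 0.62558488 -0.09794608  0.11896492] 14.61
28.0833 [-3.8123258   0.18819134 15.05169932] [ 0.62556249 -0.09795291  0.11892772] 0.05131151810796041 [-0.09596092  0.88466947 -0.03123795]
(array([ 0.6263, -0.0964]), 116)
```

View pics/f.png

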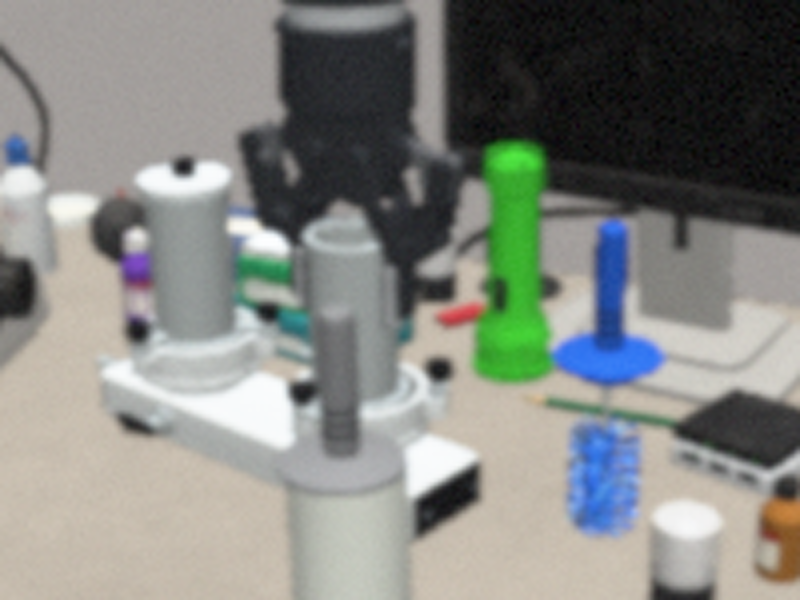

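The funnel sits upright inside the collar, flange near rim level (crop 375,395), at about 15 N. I'll relieve the 3.8 N side load a little and check that the force is steady.

```bash
python3 - <<'E'
from h import *
a=np.array([0,.1,-2.84])
tgt=robot.observe()["ee_pos"][2]-.00005
for X in(.6251,.6247):
    robot.move_linear([X,-.098,tgt],.005); robot.sleep(.4); f=fz(25)-a; print(T(),robot.observe()["ee_pos"],f.round(2))
    if abs(f[0])<1.5: break
for k in range(3):
    if abs(15-f[2])<.4: break
    tgt-=(15-f[2])/3000; robot.move_linear([X,-.098,tgt],.005); robot.sleep(.4); f=fz(25)-a; print(f.round(2))
robot.sleep(1); f=fz(25)-a; o=robot.observe(); print(T(),f.round(2),o["ee_pos"],o["gripper_width"],o["grasp_force"])
E
```

```text
29.8667 [ 0.62543919 -0.09795132  0.12015449] [-1.94  0.3  11.24]
30.9333 [ 0.62536182 -0.09794826  0.12024033] [-1.31  0.31 11.16]
[-2.05  0.35 13.26]
[-2.6   0.53 14.39]
[-2.72  0.62 14.89]
35.725 [-2.75  0.32 14.67] [ 0.62543241 -0.09796814  0.11896388] 0.051407307714390636 74.2519258777611
```

```bash
python3 -c "
from workcell import robot
print(robot.hand_in())"
```

```text
the job is handed in; nothing more can be done
None
```

I brushed the funnel with three full strokes and put the brush back in its stand. The funnel stands in the open collar, still gripped, pressed at about 14.7 N (with a 2.7 N side load) with its flange about level with the rim; handed in at about 36 s.

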